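# Set out the work board for a medium change

### The arm

A 7-joint arm with a two-finger parallel gripper is mounted at the origin on a cart in front of the work surface, level with it; the furniture and walls round the work are solid. World frame = base frame: x ahead of the robot, y to its left, z up, the work surface at z = 0. Lengths are in m, angles in rad, forces in N, time in s.
With the tool pointing down it reaches from about 0.35 to 0.9 m from the base axis. Payload 8.1 kg.
Tool frame: the origin (TCP) lies midway between the tips of the shut fingers; the grasp point (between the pads) lies 19 mm behind it; z points along the fingers, x is the direction in which the jaws open and shut, and the axes are right-handed (so a half turn about z gives the same grasp; the last joint's range is limited). The gripper opens to 92 mm and grips with 3 to 60 N. Pads are 19 mm wide; open, the fingers measure 130 mm over their backs; the gripper's body (75 mm by 190 mm) begins 47 mm behind the grasp point.
Start: joints at [1.184, 0.434, 0.025, 1.573, -0.012, 1.134, -0.075], TCP at [0.175, -0.6, 0.227] pointing down, gripper open.
Joint ranges: [-2.62, 2.62], [-0.44, 2.09], [-1.27, 1.32], [0.08, 2.57], [-1.32, 4.46], [0.12, 2], [-2.74, 2.74]. Speed limits (rad/s): [2.22, 2.22, 3.01, 3.01, 3.14, 3.14, 3.14].

### API

Orientations are given as a rotation vector (axis times angle).
In Python, from cell import arm gives the robot as it stands.
- The arm moves only by the tool jog_arm, never from a script. Its argument "commands" is a list of rows, each an object with "translation": the shift along the tool's x, y, z in mm, a list of three; "turn": the turn, a rotation vector about the tool's x, y, z in rad, a list of three. A call has 1 to 12 rows; each row is the pose to reach, as a shift and turn from the pose commanded when the call began, along the tool's axes at that moment; what a row does not reach only later rows make up. A row lasts 1/12 s, in which the tool goes at most 41.7 mm and 7.16 degrees, less where a joint would pass 70% of its speed; a pose out of reach is approached as far as the arm can. A call with a gripper value outside its range is refused whole. "claw" is the closure, from -1 (fully open) to 1 (shut), so that 0 is half open, set as the call begins (left out, the last holds). The fingers move at their own pace and stop on an object; "grip_force" is the grip in N (left out, the last holds). Time passes only in rows, so rows that repeat a pose let the fingers close. It gives the time, the measured TCP pose, the force and the opening at its end, in the units of the state.
- arm.observe(): the state, without advancing time (a new reading comes with each control period).
- arm.get_image(name): name is "side" or "top" or "wrist"; returns the picture (480x640x3 uint8, blue, green, red); there is no depth.
- arm.camera_info(name): a dict with "vertical_fov" (degrees; the focal length in pixels is half the picture's height over the tangent of half this angle, whatever the lens; pixels are square), "cx", "cy" (the principal point, pixels), "eye" and "rotation" of the camera in the world. Camera axes: x right, y up, looking along -z (the intrinsics and any distortion apply to the point x, -y, -z); pixel columns grow to the right and rows downward; lengths in m; the calibration is good to about 2 mm. A picture is of the moment at which its call begins: read the wrist's pose just before it. camera_info takes no time and is no camera call; for the wrist camera it gives the pose at the moment of the call.
- arm.sign_off(): hands the job in, once; it reports no verdict.
Trained networks look in the newest picture that a camera, given by its name, has taken for a name from the list of things; names that differ only in an ending like _2 or _b are one class to them, and where a whole thing is asked for, a point or a joint stands for the part that bears it (a point fixed in the world has none). Each returns a list of dicts, best first, with "confidence" (0 to 1); they miss things now and then, are a little off and sometimes report something else, mostly with a low value. They report only what shows in the picture. A call takes as long as a camera call. They do not tell look-alikes from the thing itself.
- arm.trace(camera, query): "region" (480x640 bool, what is visible of it) and "box" ([left, top, width, height] in pixels, round what is visible of it).
- arm.landmark_of(camera, query): "at" ([column, row] in pixels: a listed point, or the origin of a listed thing).
The state is a dict: "clock": time; "joints": joint angles; "dq": joint speeds; "joint_efforts": joint torques, N m; "position": TCP position; "ee_rot": TCP orientation; "force": force on the tool from outside, world axes, zero at the start; "ft_torque": the same for the moment, N m; "width": opening from 0.0 (shut) to 1.0 (fully open).
Only numpy, scipy, OpenCV 4.12 (cv2) and the standard library are available. Lean on these libraries where they do the work, as an engineer would, in place of code of your own. Each camera call takes 0.05 s, during which the arm holds its last target. There are 200 camera calls.

### The job

Set out the white board with the blue rings for a medium change. Stand the pink bottle with the white cap on the middle ring of the back row, between the large brown bottle and the white jar; stand the small purple-capped bottle on the ring in front of (nearer the robot than) the large brown bottle and the small brown bottle on the ring in front of the jar, all upright and centred on their rings, and lay the small white square box flat and centred on top of the jar's lid. Leave the large brown bottle and the jar on the rings where they stand, do not disturb the pink tape roll and the black marker near the board, and take only the bottles that stand singly beside the board, not the similar stock in the cluster along the back wall.

Things in the scene. Friction and masses are not known exactly. Their poses are not given: they have to be found in the camera images.
- board: fixed flat white board, 200 x 320 x 6 mm, turned up to 0.25 rad. Origin: centre of underside; x points to its back (away from the robot), y left. Five flat printed blue rings, 76 mm outer diameter, centred in board x, y at: back row (45, 100), (45, 0), (45, -100) mm; front row (-50, 100), (-50, -100) mm. Large brown bottle and jar stand on the back row's end rings, either way round.
- brown_large_mid (a point): large brown glass bottle with black cap, 53 mm diameter, 120 mm tall, standing on the left or right ring of the board's back row; stays there. The point is its centre, half-way up; its z axis points up through the cap.
- jar_mid (a point): white jar with a broad flat white lid, 66 mm diameter, 84 mm tall (top of the lid is 42 mm above this point; the lid is 64 mm across), standing on the other end ring of the board's back row; stays there. The point is its centre, half-way up; its z axis points up through the lid.
- pink_bottle_mid (a point): pink bottle with a white cap, body 44 mm diameter up to 84 mm, cap 27 mm diameter, 98 mm tall in all, standing singly beside the board (a similar one in the fixed stock along the back wall, out of reach, is not meant). The point is its centre, half-way up; its z axis points up through the cap.
- purple_bottle_mid (a point): small pink bottle with a purple cap, body 34 mm diameter up to 62 mm, cap 21 mm diameter, 72 mm tall in all, standing singly beside the board (a similar one in the fixed stock along the back wall, out of reach, is not meant). The point is its centre, half-way up; its z axis points up through the cap.
- brown_small_mid (a point): small brown bottle with black cap, body 32 mm diameter up to 67 mm, cap 20 mm diameter, 78 mm tall in all, standing singly beside the board (a similar one in the fixed stock along the back wall, out of reach, is not meant). The point is its centre, half-way up; its z axis points up through the cap.
- glass_box_mid (a point): small square white box of cover glasses, 31 x 31 mm, 18 mm high, lying flat on the counter, turned anyhow; the lid does not come off. The point is its centre, half-way up; x and y axes are square to its sides, z up.
- tape_roll_mid (a point): roll of pink tape lying flat on the counter, 62 mm diameter, 19 mm high; a bystander. The point is its centre, half-way up.
- black_marker_mid (a point): black marker pen lying on the counter, 133 mm long along its y axis, 13 mm wide, 14 mm high; a bystander. The point is its centre, half-way up.
There are look-alikes about, which are no part of the job. What is shaped like the part that bears purple_bottle_mid but green is not meant.

How it is judged:
By the outcome, as a careful person would: the job done as asked, in the order asked, and still so for the second after the job is handed in, with the robot touching nothing.
It also fails if it takes over 104 s, if anything falls off the work surface, if the arm or the gripper's body presses on something with over 40 N, if the wrist force passes 120 N, or if a joint passes its speed limit or range.

## Working session

There is one attempt and no reset: what is moved stays moved. The work goes in short steps, Python scripts to look and compute and a tool call to move; the robot and the scene stay as the last step left them, time stands still between calls to the robot, and variables do not carry over. Pictures are saved under pics/ and viewed, about 12 in all and at most 16, crops included, and the job is handed in when it is done.

Besides the shell and the picture viewer there is one more tool, called after ">>>" as name(argument=value, ...) on one line, values as JSON. jog_arm: Moves the arm, as the interface text tells. Its arguments: {"type":"object","properties":{"commands":{"type":"array","items":{"type":"object","properties":{"translation":{"type":"array","items":{"type":"number"}},"turn":{"type":"array","items":{"type":"number"}}}}},"claw":{"type":"number"},"grip_force":{"type":"number"}},"required":["commands"]}

```bash
ls; mkdir -p pics; python3 - <<'E'
from cell import arm
import cv2,numpy as np
s=arm.observe(); print({k:np.round(v,3).tolist() for k,v in s.items()})
for c in ("side","top","wrist"):
    i=arm.camera_info(c); print(c,{k:(np.round(v,4).tolist() if not isinstance(v,str) else v) for k,v in i.items() })
    cv2.imwrite(f"pics/{c}0.png",arm.get_image(c))
for q in ["board","brown_large_mid","jar_mid","pink_bottle_mid","purple_bottle_mid","brown_small_mid","glass_box_mid","tape_roll_mid","black_marker_mid"]:
    for c in("top","side"):
        print(q,c,[(np.round(d["at"],1).tolist(),round(d["confidence"],2)) for d in arm.landmark_of(c,q)][:5])
E
```

```text
pics
{'clock': 0.0, 'joints': [1.184, 0.435, 0.025, 1.574, -0.012, 1.134, -0.075], 'dq': [-0.001, 0.002, -0.001, -0.001, -0.002, -0.002, 0.0], 'joint_efforts': [-0.002, -66.785, 0.984, -31.446, -0.061, 0.043, 0.0], 'position': [0.175, -0.6, 0.226], 'ee_rot': [-2.513, 1.885, 0.002], 'force': [-0.718, -0.362, -0.046], 'ft_torque': [-0.01, -0.026, 0.059], 'width': 1.0}
side {'vertical_fov': 48.4088, 'cx': 319.0439, 'cy': 237.5149, 'eye': [0.9905, -0.6786, 0.7636], 'rotation': [0.8569, 0.2393, 0.5527]}
top {'vertical_fov': 46.1938, 'cx': 318.6897, 'cy': 240.0947, 'eye': [0.3191, 0.0125, 1.2343], 'rotation': [0.1442, -0.1616, -1.5718]}
wrist {'vertical_fov': 69.7263, 'cx': 318.3541, 'cy': 245.173, 'eye': [0.2406, -0.5804, 0.3842], 'rotation': [-0.2226, 0.1683, -1.2793]}
board top [([330.6, 213.3], 0.76), ([490.8, 295.2], 0.54)]
board side [([337.1, 299.5], 0.61)]
brown_large_mid top [([380.3, 181.5], 0.84)]
brown_large_mid side [([331.6, 310.4], 0.76), ([395.7, 185.1], 0.36)]
jar_mid top [([283.8, 183.3], 0.63)]
jar_mid side [([388.3, 257.7], 0.96), ([341.4, 298.8], 0.6)]
pink_bottle_mid top [([490.2, 293.4], 0.85)]
pink_bottle_mid side [([132.6, 349.2], 0.57)]
purple_bottle_mid top [([174.0, 327.2], 0.84), ([141.8, 265.5], 0.69), ([138.0, 298.7], 0.69), ([175.6, 287.2], 0.68)]
purple_bottle_mid side [([352.7, 174.7], 0.87), ([385.1, 166.9], 0.86), ([323.9, 165.4], 0.71), ([318.2, 182.2], 0.7), ([360.7, 155.5], 0.6)]
brown_small_mid top [([171.4, 235.4], 0.71)]
brown_small_mid side [([397.0, 184.4], 0.66)]
glass_box_mid top [([448.8, 215.5], 0.66)]
glass_box_mid side [([245.5, 382.0], 0.6)]
tape_roll_mid top [([271.5, 308.3], 0.9)]
tape_roll_mid side [([287.1, 220.7], 0.78)]
black_marker_mid top [([408.6, 315.0], 0.58)]
black_marker_mid side [([193.6, 295.0], 0.71)]
```

View pics/top0.png

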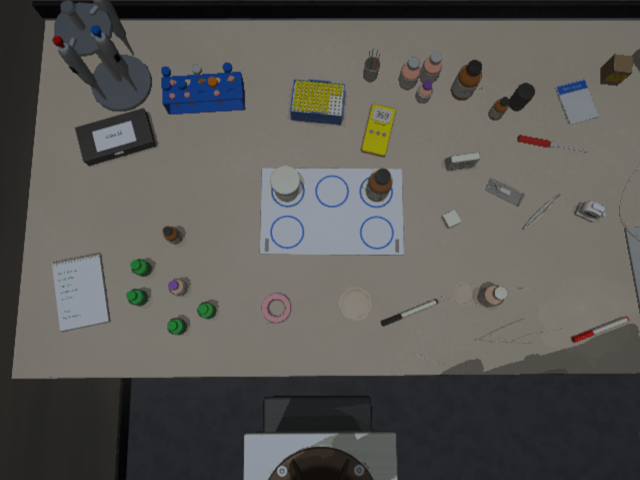

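View pics/side0.png

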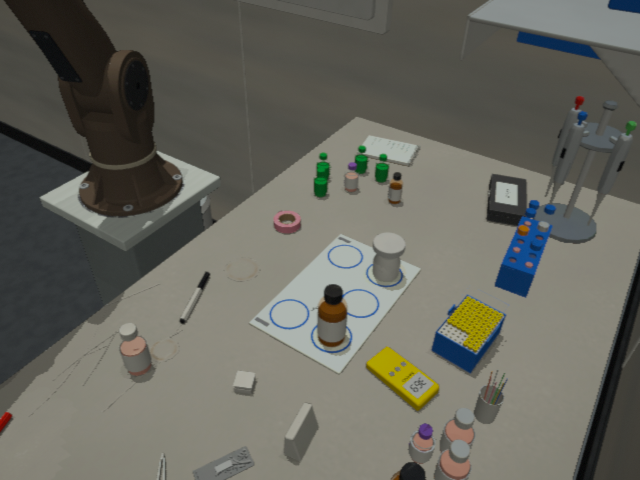

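```bash
cat > h.py <<'E'
import numpy as np, cv2
from scipy.spatial.transform import Rotation as R
from cell import arm
def cam(c):
    i=arm.camera_info(c); f=240/np.tan(np.radians(i["vertical_fov"])/2)
    return f,i["cx"],i["cy"],np.array(i["eye"]),R.from_rotvec(i["rotation"]).as_matrix()
def ray(c,uv):
    f,cx,cy,e,M=cam(c) if isinstance(c,str) else c
    d=M@np.array([(uv[0]-cx)/f,-(uv[1]-cy)/f,-1]); return e,d/np.linalg.norm(d)
def onz(c,uv,z):
    e,d=ray(c,uv); return e+d*(z-e[2])/d[2]
def proj(c,p):
    f,cx,cy,e,M=cam(c) if isinstance(c,str) else c
    q=M.T@(np.array(p)-e); return np.array([cx-f*q[0]/q[2],cy+f*q[1]/q[2]])
def tri(a,b):
    A=np.zeros((3,3));v=np.zeros(3)
    for e,d in(a,b):
        P=np.eye(3)-np.outer(d,d);A+=P;v+=P@e
    p=np.linalg.solve(A,v); return p,[np.linalg.norm(np.cross(p-e,d)) for e,d in(a,b)]
def blue(img):
    h=cv2.cvtColor(img,cv2.COLOR_BGR2HSV); return cv2.inRange(h,(105,100,60),(130,255,255))
def go(pos,yaw,s=None):
    """translation (tool mm) and turn for TCP target pos, tool x at world yaw (mod pi), tool down"""
    s=s or arm.observe(); C=R.from_rotvec(s["ee_rot"])
    t=C.inv().apply(np.array(pos)-s["position"])*1000
    best=None
    for y in(yaw,yaw+np.pi):
        T=R.from_matrix(np.array([[np.cos(y),np.sin(y),0],[np.sin(y),-np.cos(y),0],[0,0,-1]]).T)
        r=(C.inv()*T).as_rotvec()
        if best is None or np.linalg.norm(r)<np.linalg.norm(best): best=r
    print("t",t.round(1).tolist(),"r",best.round(3).tolist(),"j",np.round(s["joints"],2).tolist(),"clk",round(s["clock"],2))
E
cat > fit.py <<'E'
from h import *
from scipy.optimize import least_squares
L=np.array([[45,100],[45,0],[45,-100],[-50,100],[-50,-100]])/1000
im=cv2.imread("pics/top0.png"); m=blue(im); m[:160]=0;m[260:]=0;m[:,:255]=0;m[:,410:]=0
v,u=np.nonzero(m); pts=np.array([onz("top",p,.006)[:2] for p in zip(u,v)])
def res(x):
    c,s=np.cos(x[2]),np.sin(x[2]); W=L@np.array([[c,s],[-s,c]])+x[:2]
    return np.abs(np.linalg.norm(pts[:,None]-W,axis=2)-.0365).min(1)
x0=np.r_[onz("top",(332,211),.006)[:2],0]
r=least_squares(res,x0,loss="soft_l1",f_scale=.002); x=r.x
print("board",x.round(4),"median res",np.median(res(x)),len(pts))
c,s=np.cos(x[2]),np.sin(x[2]); W=L@np.array([[c,s],[-s,c]])+x[:2]; print(W.round(4).tolist())
A={"brownL":((380.3,181.5),(331.6,310.4)),"jar":((283.8,183.3),(388.3,257.7)),"pink":((490.2,293.4),(132.6,349.2)),"purple":((175.6,287.2),(352.7,174.7)),"brownS":((171.4,235.4),(397,184.4)),"box":((448.8,215.5),(245.5,382)),"tape":((271.5,308.3),(287.1,220.7)),"marker":((408.6,315),(193.6,295))}
Z={"brownL":.066,"jar":.048,"pink":.049,"purple":.036,"brownS":.039,"box":.009,"tape":.0095,"marker":.007}
for k,(a,b) in A.items():
    p,e=tri(ray("top",a),ray("side",b)); print(k,p.round(4),np.round(e,4),"top@z",onz("top",a,Z[k])[:2].round(4),"side@z",onz("side",b,Z[k])[:2].round(4))
for k in((141.8,265.5),(138,298.7),(174,327.2),(207,310)): print("green",onz("top",k,.036)[:2].round(3))
tt=cv2.resize(im[210:345,115:225],None,fx=5,fy=4.4,interpolation=cv2.INTER_CUBIC)
t2=cv2.resize(im[190:325,420:530],(250,594)); 
cv2.imwrite("pics/crop1.png",np.hstack([cv2.resize(tt,(480,590)),cv2.resize(t2,(320,590))])) 
E
python3 fit.py
```

```text
board [ 0.63   -0.0315 -0.0123] median res 0.0009333804538350261 698
[[0.6762, 0.0679], [0.675, -0.0321], [0.6737, -0.1321], [0.5812, 0.0691], [0.5787, -0.1309]]
brownL [ 0.6734 -0.1346  0.0779] [0.0009 0.0009] top@z [ 0.6777 -0.1356] side@z [ 0.6673 -0.1258]
jar [0.6784 0.0731 0.0495] [0.0014 0.0014] top@z [0.6801 0.074 ] side@z [0.6769 0.0734]
pink [ 0.4335 -0.3677  0.0457] [0.0042 0.0042] top@z [ 0.4358 -0.3633] side@z [ 0.4328 -0.372 ]
purple [0.4556 0.304  0.0401] [0.0018 0.0018] top@z [0.4546 0.3038] side@z [0.4537 0.3111]
brownS [0.5682 0.3172 0.0469] [0.0038 0.0038] top@z [0.5667 0.3168] side@z [0.5659 0.3318]
box [ 0.6121 -0.2959  0.012 ] [0.0033 0.0033] top@z [ 0.6152 -0.2944] side@z [ 0.6083 -0.2967]
tape [0.4086 0.0996 0.0069] [0.0028 0.0028] top@z [0.4105 0.1013] side@z [0.4088 0.0949]
marker [ 0.3944 -0.1961  0.0054] [0.0001 0.0001] top@z [ 0.3942 -0.1959] side@z [ 0.3958 -0.197 ]
green [0.502 0.378]
green [0.431 0.382]
green [0.37  0.304]
green [0.406 0.236]
```

View pics/crop1.png

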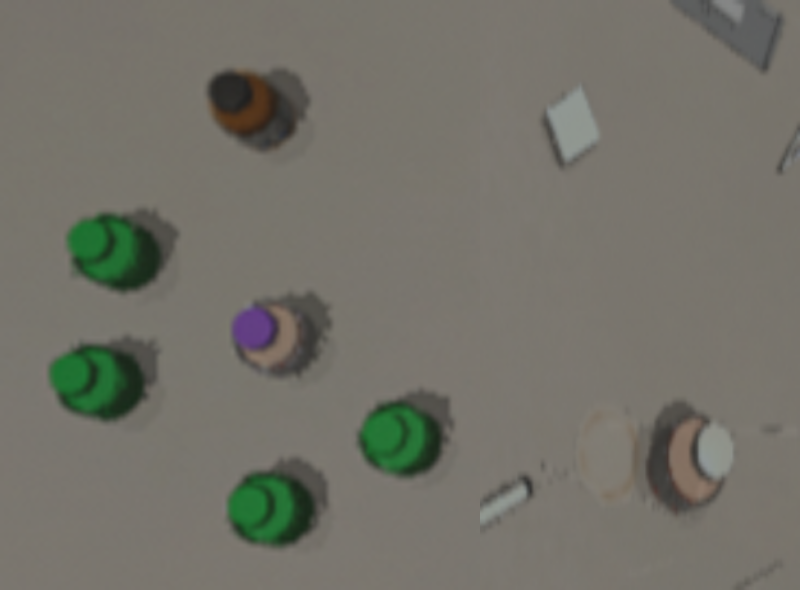

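```bash
python3 -c "
from h import *
f,cx,cy,e,M=cam('wrist');s=arm.observe();C=R.from_rotvec(s['ee_rot']).as_matrix()
print('cam in tool',C.T@(e-s['position']),'view dir tool',C.T@-M[:,2],'up',C.T@M[:,1])
go([.40,-.34,.24],0.0)"
```

```text
cam in tool [-0.00017849 -0.0685256  -0.15814811] view dir tool [4.13306166e-04 2.57199644e-01 9.66358201e-01] up [ 4.93514545e-05 -9.66358288e-01  2.57199646e-01]
t [-186.7, -288.8, -13.3] r [0.0, -0.0, -1.287] j [1.18, 0.43, 0.03, 1.57, -0.01, 1.13, -0.08] clk 1.05
```

>>> jog_arm(commands=[{"translation":[-150,-314,20],"turn":[0,0,-1.29]},{"translation":[-150,-314,20],"turn":[0,0,-1.29]},{"translation":[-150,-314,20],"turn":[0,0,-1.29]},{"translation":[-150,-314,20],"turn":[0,0,-1.29]},{"translation":[-150,-314,20],"turn":[0,0,-1.29]},{"translation":[-150,-314,20],"turn":[0,0,-1.29]},{"translation":[-150,-314,20],"turn":[0,0,-1.29]},{"translation":[-150,-314,20],"turn":[0,0,-1.29]},{"translation":[-150,-314,20],"turn":[0,0,-1.29]},{"translation":[-150,-314,20],"turn":[0,0,-1.29]},{"translation":[-150,-314,20],"turn":[0,0,-1.29]},{"translation":[-150,-314,20],"turn":[0,0,-1.29]}], claw=-1, grip_force=20)

```text
clock: 2.05
position: [0.4347, -0.3678, 0.2067]
ee_rot: [-3.141, -0.009, 0.0]
force: [-0.2, 0.5, 0.5]
width: 1.002
```

```bash
cat > look.py <<'E'
import sys
from h import *
q,z,x,y,tz,yaw=sys.argv[1],*map(float,sys.argv[2:7])
s=arm.observe(); print(np.round(s["position"],4),np.round(s["ee_rot"],3),np.round(s["width"],3))
K=cam("wrist"); im=arm.get_image("wrist"); cv2.imwrite(f"pics/w_{len(__import__('os').listdir('pics'))}_{q}.png",im)
for d in arm.landmark_of("wrist",q)[:4]: print("lm",np.round(d["at"],1),round(d["confidence"],2),onz(K,d["at"],z)[:2].round(4))
print("expected px",proj(K,(x,y,z)).round(1))
go([x,y,tz],yaw)
E
python3 look.py pink_bottle_mid .049 .434 -.366 .046 -.012
```

```text
[ 0.4347 -0.3678  0.2067] [-3.141 -0.009  0.   ] 1.002
lm [316.2 230.7] 0.75 [ 0.4322 -0.3689]
expected px [318.1 227.7]
t [-0.2, -2.4, 160.8] r [0.0, 0.0, 0.012] j [0.87, 0.39, -0.36, 1.71, 0.15, 1.06, 0.46] clk 2.15
```

>>> jog_arm(commands=[{"translation":[-1,0,40],"turn":[0,0,0.012]},{"translation":[-1,0,80],"turn":[0,0,0.012]},{"translation":[-1,0,120],"turn":[0,0,0.012]},{"translation":[-1,0,150],"turn":[0,0,0.012]},{"translation":[-1,0,161],"turn":[0,0,0.012]},{"translation":[-1,0,161],"turn":[0,0,0.012]}])

```text
clock: 2.65
position: [0.4317, -0.3673, 0.0434]
ee_rot: [-3.139, 0.017, 0.006]
force: [-0.8, 0.3, -0.1]
width: 0.999
```

>>> jog_arm(commands=[{"translation":[0,0,0]},{"translation":[0,0,0]},{"translation":[0,0,0]},{"translation":[0,0,0]},{"translation":[0,0,0]},{"translation":[0,0,0]},{"translation":[0,0,0]},{"translation":[0,0,0]}], claw=1, grip_force=20)

```text
schema error: expected keys translation, turn
```

>>> jog_arm(commands=[{"translation":[0,0,0],"turn":[0,0,0]},{"translation":[0,0,0],"turn":[0,0,0]},{"translation":[0,0,0],"turn":[0,0,0]},{"translation":[0,0,0],"turn":[0,0,0]},{"translation":[0,0,0],"turn":[0,0,0]},{"translation":[0,0,0],"turn":[0,0,0]},{"translation":[0,0,0],"turn":[0,0,0]},{"translation":[0,0,0],"turn":[0,0,0]}], claw=1, grip_force=20)

```text
clock: 3.32
position: [0.4334, -0.3682, 0.0459]
ee_rot: [3.141, -0.014, -0.0]
force: [-0.6, 1.5, -0.3]
width: 0.474
```

```bash
python3 look.py pink_bottle_mid .049 .5 -.25 .16 -.012; python3 -c "
from h import *
go([.675,-.032,.2],-.012);go([.675,-.032,.052],-.012)"
```

```text
[ 0.4334 -0.3682  0.0459] [ 3.141 -0.014 -0.   ] 0.474
lm [317.2 298.8] 0.82 [ 0.4324 -0.3675]
expected px [484.2  23.6]
t [65.5, -118.8, -114.1] r [0.0, -0.0, 0.003] j [0.83, 0.58, -0.31, 1.88, 0.25, 0.72, 0.37] clk 3.42
t [238.5, -338.4, -154.2] r [0.0, -0.0, 0.003] j [0.83, 0.58, -0.31, 1.88, 0.25, 0.72, 0.37] clk 3.42
t [238.5, -338.4, -6.2] r [0.0, -0.0, 0.003] j [0.83, 0.58, -0.31, 1.88, 0.25, 0.72, 0.37] clk 3.42
```

>>> jog_arm(commands=[{"translation":[0,0,-40],"turn":[0,0,0]},{"translation":[0,0,-80],"turn":[0,0,0]},{"translation":[10,-15,-118],"turn":[0,0,0]},{"translation":[30,-42,-140],"turn":[0,0,0]},{"translation":[54,-76,-154],"turn":[0,0,0]},{"translation":[78,-110,-154],"turn":[0,0,0]},{"translation":[102,-144,-154],"turn":[0,0,0]},{"translation":[126,-178,-154],"turn":[0,0,0]},{"translation":[150,-212,-154],"turn":[0,0,0]},{"translation":[174,-246,-154],"turn":[0,0,0]},{"translation":[198,-280,-154],"turn":[0,0,0]},{"translation":[220,-312,-154],"turn":[0,0,0]}])

```text
clock: 4.42
position: [0.657, -0.0562, 0.1994]
ee_rot: [3.141, -0.014, -0.001]
force: [0.6, -1.6, -0.5]
width: 0.477
```

>>> jog_arm(commands=[{"translation":[12,-18,0],"turn":[0,0,0]},{"translation":[18.5,-26.5,0],"turn":[0,0,0]},{"translation":[18.5,-26.5,0],"turn":[0,0,0]},{"translation":[18.5,-26.5,0],"turn":[0,0,0]},{"translation":[18.5,-26.5,0],"turn":[0,0,0]}])

```text
clock: 4.83
position: [0.6742, -0.0344, 0.1994]
ee_rot: [3.14, -0.018, -0.001]
force: [-0.8, -0.7, -0.2]
width: 0.477
```

```bash
cat > bfit.py <<'E'
from h import *
from scipy.optimize import least_squares
import sys
L=np.array([[45,100],[45,0],[45,-100],[-50,100],[-50,-100]])/1000
def bfit(c,im,x0=(.63,-.0315,-.0123),z=.006):
    K=cam(c); v,u=np.nonzero(blue(im)); pts=np.array([onz(K,p,z)[:2] for p in zip(u,v)])
    def W(x):
        c,s=np.cos(x[2]),np.sin(x[2]); return L@np.array([[c,s],[-s,c]])+x[:2]
    d=lambda x:np.abs(np.linalg.norm(pts[:,None]-W(x),axis=2)-.0365).min(1)
    pts=pts[d(np.array(x0))<.012]
    r=least_squares(d,x0,loss="soft_l1",f_scale=.001)
    print(c,"board",r.x.round(4),"n",len(pts),"med",np.median(d(r.x)).round(4)); print(W(r.x).round(4).tolist())
if __name__=="__main__":
    s=arm.observe();print(np.round(s["position"],4),np.round(s["ee_rot"],3),np.round(s["width"],3))
    im=arm.get_image("wrist");bfit("wrist",im);cv2.imwrite("pics/wb%d.png"%(s["clock"]*100),im)
    bfit("side",arm.get_image("side"))
E
python3 bfit.py; ls pics
```

```text
[ 0.6742 -0.0344  0.1994] [ 3.14e+00 -1.80e-02 -1.00e-03] 0.477
wrist board [ 0.6284 -0.0306 -0.0118] n 2027 med 0.0009
[[0.6746, 0.0688], [0.6734, -0.0312], [0.6722, -0.1311], [0.5796, 0.07], [0.5772, -0.13]]
side board [ 0.6278 -0.0304 -0.0102] n 445 med 0.0007
[[0.6738, 0.0691], [0.6728, -0.0308], [0.6718, -0.1308], [0.5788, 0.0701], [0.5768, -0.1299]]
crop1.png
side0.png
top0.png
w_4_pink_bottle_mid.png
w_5_pink_bottle_mid.png
wb483.png
wrist0.png
```

>>> jog_arm(commands=[{"translation":[-0.5,-3,40],"turn":[0,0,0]},{"translation":[-0.5,-3,80],"turn":[0,0,0]},{"translation":[-0.5,-3,110],"turn":[0,0,0]},{"translation":[-0.5,-3,130],"turn":[0,0,0]},{"translation":[-0.5,-3,138],"turn":[0,0,0]},{"translation":[-0.5,-3,142],"turn":[0,0,0]},{"translation":[-0.5,-3,142],"turn":[0,0,0]},{"translation":[-0.5,-3,142],"turn":[0,0,0]}])

```text
clock: 5.6
position: [0.6755, -0.0291, 0.0594]
ee_rot: [3.142, -0.015, 0.004]
force: [0.8, -0.2, -0.2]
width: 0.475
```

```bash
python3 -c "
from h import *
go([.6737,-.0313,.0522],-.012)
im=arm.get_image('wrist'); cv2.imwrite('pics/place_pink.png',im)"
```

```text
t [-1.8, 2.2, 7.2] r [-0.0, -0.002, 0.002] j [0.19, 0.71, -0.37, 1.58, 0.3, 0.91, -0.29] clk 5.6
```

View pics/place_pink.png

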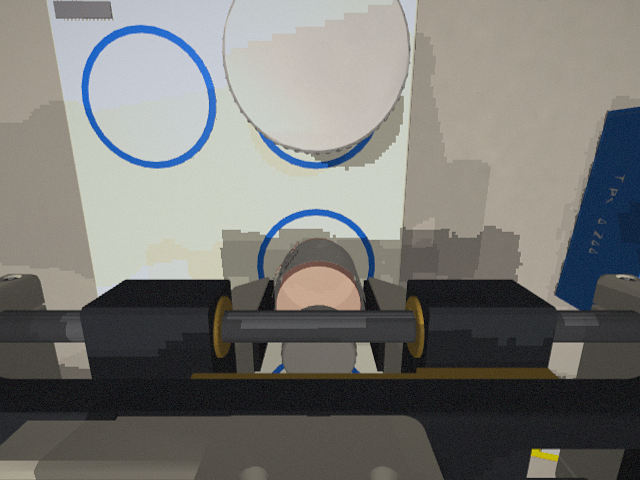

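>>> jog_arm(commands=[{"translation":[0,0,3],"turn":[0,0,0]},{"translation":[0,0,5],"turn":[0,0,0]},{"translation":[0,0,5],"turn":[0,0,0]},{"translation":[0,0,5],"turn":[0,0,0]},{"translation":[0,0,5],"turn":[0,0,0]}])

```text
clock: 6.07
position: [0.6746, -0.0288, 0.0529]
ee_rot: [3.141, -0.014, 0.0]
force: [-0.4, 0.7, -1.5]
width: 0.473
```

```bash
python3 -c "
from h import *
for i in range(3):
  go([.6737,-.0313,.0522],-.012);arm.get_image('top')
s=arm.observe();print(s['force'])"
```

```text
t [-0.9, 2.6, 0.7] r [0.0, -0.0, 0.003] j [0.19, 0.71, -0.37, 1.59, 0.3, 0.9, -0.29] clk 6.07
t [-0.9, 2.6, 0.6] r [0.0, -0.0, 0.003] j [0.19, 0.71, -0.37, 1.59, 0.3, 0.9, -0.29] clk 6.12
t [-0.9, 2.6, 0.6] r [0.0, -0.0, 0.003] j [0.19, 0.71, -0.37, 1.59, 0.3, 0.9, -0.29] clk 6.17
[ 0.51561549 -0.09895495 -0.90448966]
```

>>> jog_arm(commands=[{"translation":[-1,2.6,0],"turn":[0,0,0]},{"translation":[-1,2.6,0],"turn":[0,0,0]},{"translation":[-1,2.6,1],"turn":[0,0,0]},{"translation":[-1,2.6,1],"turn":[0,0,0]}])

```text
clock: 6.55
position: [0.6735, -0.0317, 0.0519]
ee_rot: [3.141, -0.015, 0.0]
force: [-1.4, -0.5, 1.1]
width: 0.478
```

>>> jog_arm(commands=[{"translation":[0,0,0],"turn":[0,0,0]},{"translation":[0,0,0],"turn":[0,0,0]},{"translation":[0,0,0],"turn":[0,0,0]},{"translation":[0,0,0],"turn":[0,0,0]},{"translation":[0,0,0],"turn":[0,0,0]}], claw=-0.5)

```text
clock: 6.97
position: [0.6735, -0.0313, 0.0517]
ee_rot: [-3.142, 0.014, 0.0]
force: [-0.4, 0.2, -0.1]
width: 0.741
```

```bash
python3 -c "
from h import *
go([.6737,-.0313,.18],-.012);go([.4556,.304,.2],-.6)"
```

```text
t [0.2, -0.0, -128.3] r [-0.0, 0.0, 0.003] j [0.2, 0.71, -0.37, 1.59, 0.31, 0.9, -0.29] clk 6.97
t [-220.9, -333.4, -148.3] r [-0.0, 0.0, 0.591] j [0.2, 0.71, -0.37, 1.59, 0.31, 0.9, -0.29] clk 6.97
```

>>> jog_arm(commands=[{"translation":[0,0,-40],"turn":[0,0,0]},{"translation":[0,0,-80],"turn":[0,0,0]},{"translation":[0,0,-120],"turn":[0,0,0]},{"translation":[-20,-30,-140],"turn":[0,0,0.1]},{"translation":[-42,-63,-148],"turn":[0,0,0.2]},{"translation":[-64,-96,-148],"turn":[0,0,0.3]},{"translation":[-86,-129,-148],"turn":[0,0,0.4]},{"translation":[-108,-162,-148],"turn":[0,0,0.5]},{"translation":[-130,-195,-148],"turn":[0,0,0.59]},{"translation":[-152,-228,-148],"turn":[0,0,0.59]},{"translation":[-174,-261,-148],"turn":[0,0,0.59]},{"translation":[-196,-294,-148],"turn":[0,0,0.59]}])

```text
clock: 7.97
position: [0.4788, 0.2658, 0.2]
ee_rot: [-3.001, 0.927, -0.001]
force: [0.8, 1.0, -0.1]
width: 0.753
```

```bash
python3 look.py purple_bottle_mid .036 .455 .304 .2 -.6
```

```text
[0.4788 0.2658 0.2   ] [-3.001e+00  9.270e-01 -1.000e-03] 0.753
lm [273.2 210.7] 0.91 [0.4528 0.3037]
lm [262.6 106.3] 0.86 [0.4996 0.3831]
lm [202.7 143.2] 0.81 [0.4367 0.3886]
lm [272.  288.6] 0.65 [0.4053 0.2409]
expected px [274.9 209.1]
t [-34.9, -15.6, 0.6] r [-0.003, 0.003, 0.012] j [-0.32, 0.37, -0.38, 1.77, 0.15, 1.03, -1.35] clk 8.07
```

>>> jog_arm(commands=[{"translation":[-30,-13,0],"turn":[0,0,0]},{"translation":[-36.4,-15.2,0],"turn":[0,0,0]},{"translation":[-36.4,-15.2,30],"turn":[0,0,0]},{"translation":[-36.4,-15.2,60],"turn":[0,0,0]},{"translation":[-36.4,-15.2,90],"turn":[0,0,0]},{"translation":[-36.4,-15.2,90],"turn":[0,0,0]},{"translation":[-36.4,-15.2,90],"turn":[0,0,0]}])

```text
clock: 8.65
position: [0.458, 0.2967, 0.109]
ee_rot: [2.999, -0.926, -0.003]
force: [0.2, 0.6, 0.2]
width: 0.748
```

```bash
python3 look.py purple_bottle_mid .036 .4535 .304 .025 -.6
```

```text
[0.458  0.2967 0.109 ] [ 2.999 -0.926 -0.003] 0.748
lm [309.3 245.5] 0.81 [0.4562 0.306 ]
lm [300.7 353. ] 0.78 [0.4027 0.2403]
lm [296.1 110.3] 0.63 [0.4994 0.383 ]
lm [211.1 162.7] 0.62 [0.4351 0.3881]
expected px [307.8 249.9]
t [-8.3, -1.3, 86.3] r [-0.002, -0.0, 0.001] j [-0.4, 0.47, -0.37, 1.87, 0.22, 0.84, -1.48] clk 8.75
```

>>> jog_arm(commands=[{"translation":[-7.8,-2.3,0],"turn":[0,0,0]},{"translation":[-7.8,-2.3,25],"turn":[0,0,0]},{"translation":[-7.8,-2.3,50],"turn":[0,0,0]},{"translation":[-7.8,-2.3,75],"turn":[0,0,0]},{"translation":[-7.8,-2.3,86],"turn":[0,0,0]},{"translation":[-7.8,-2.3,86],"turn":[0,0,0]},{"translation":[-7.8,-2.3,86],"turn":[0,0,0]}])

```text
clock: 9.33
position: [0.4538, 0.3045, 0.0246]
ee_rot: [-3.001, 0.926, -0.0]
force: [-0.2, -0.5, -0.4]
width: 0.75
```

>>> jog_arm(commands=[{"translation":[0,0,0],"turn":[0,0,0]},{"translation":[0,0,0],"turn":[0,0,0]},{"translation":[0,0,0],"turn":[0,0,0]},{"translation":[0,0,0],"turn":[0,0,0]},{"translation":[0,0,0],"turn":[0,0,0]},{"translation":[0,0,0],"turn":[0,0,0]},{"translation":[0,0,0],"turn":[0,0,0]}], claw=1, grip_force=15)

```text
clock: 9.92
position: [0.4537, 0.3038, 0.024]
ee_rot: [-3.001, 0.927, -0.0]
force: [-0.8, -0.7, 4.8]
width: 0.365
```

```bash
python3 look.py purple_bottle_mid .036 .4535 .304 .025 -.6; python3 -c "
from h import *
go([.5773,-.130,.16],-1.583)"
```

```text
[0.4537 0.3038 0.024 ] [-3.001  0.927 -0.   ] 0.365
lm [163.2 180. ] 0.96 [0.4326 0.3884]
lm [299.6  96.1] 0.86 [0.4984 0.3829]
lm [316.2 305.4] 0.81 [0.4533 0.3054]
expected px [318.4 307.5]
t [-0.3, -0.1, -1.0] r [-0.0, -0.0, 0.001] j [-0.46, 0.59, -0.32, 1.95, 0.29, 0.65, -1.56] clk 10.02
t [346.7, 288.5, -136.0] r [-0.0, -0.0, 0.984] j [-0.46, 0.59, -0.32, 1.95, 0.29, 0.65, -1.56] clk 10.02
```

>>> jog_arm(commands=[{"translation":[0,0,-40],"turn":[0,0,0]},{"translation":[0,0,-80],"turn":[0,0,0]},{"translation":[0,0,-118],"turn":[0,0,0]},{"translation":[23,19,-136],"turn":[0,0,0.1]},{"translation":[52,43,-136],"turn":[0,0,0.2]},{"translation":[81,67,-136],"turn":[0,0,0.3]},{"translation":[110,91,-136],"turn":[0,0,0.4]},{"translation":[139,116,-136],"turn":[0,0,0.5]},{"translation":[168,140,-136],"turn":[0,0,0.6]},{"translation":[197,164,-136],"turn":[0,0,0.7]},{"translation":[226,188,-136],"turn":[0,0,0.8]},{"translation":[255,212,-136],"turn":[0,0,0.9]}])

```text
clock: 11.02
position: [0.5445, -0.0169, 0.1596]
ee_rot: [2.294, -2.146, -0.0]
force: [0.8, 0.6, -0.2]
width: 0.364
```

```bash
python3 -c "
from h import *
go([.5773,-.130,.13],-1.583)"
```

```text
t [115.0, -25.1, 29.6] r [0.0, 0.0, 0.079] j [0.0, 0.38, -0.09, 1.85, 0.04, 0.92, -1.61] clk 11.02
```

>>> jog_arm(commands=[{"translation":[38,-8,0],"turn":[0,0,0.08]},{"translation":[76,-16,0],"turn":[0,0,0.08]},{"translation":[105,-23,20],"turn":[0,0,0.08]},{"translation":[116,-25,60],"turn":[0,0,0.08]},{"translation":[116,-25,90],"turn":[0,0,0.08]},{"translation":[116,-25,110],"turn":[0,0,0.08]},{"translation":[116,-25,115],"turn":[0,0,0.08]},{"translation":[116,-25,115],"turn":[0,0,0.08]},{"translation":[116,-25,115],"turn":[0,0,0.08]},{"translation":[116,-25,115],"turn":[0,0,0.08]},{"translation":[116,-25,115],"turn":[0,0,0.08]}])

```text
clock: 11.93
position: [0.5791, -0.129, 0.0464]
ee_rot: [-2.211, 2.229, -0.004]
force: [-0.5, 0.4, -0.6]
width: 0.365
```

```bash
python3 bfit.py; python3 look.py purple_bottle_mid .05 .5772 -.130 .0305 -1.582
```

```text
[ 0.5791 -0.129   0.0464] [-2.211  2.229 -0.004] 0.365
wrist board [ 0.6283 -0.0301 -0.0124] n 5914 med 0.0009
[[0.6745, 0.0694], [0.6733, -0.0306], [0.672, -0.1306], [0.5795, 0.0706], [0.577, -0.1294]]
side board [ 0.6275 -0.0303 -0.0099] n 402 med 0.0008
[[0.6735, 0.0693], [0.6725, -0.0307], [0.6716, -0.1307], [0.5785, 0.0702], [0.5766, -0.1298]]
[ 0.5787 -0.129   0.046 ] [-2.212  2.229 -0.003] 0.369
lm [315.9 304.9] 0.98 [ 0.5761 -0.1278]
expected px [320.4 302.8]
t [1.0, 1.1, 15.0] r [-0.001, -0.0, 0.003] j [0.16, 0.58, -0.04, 1.83, 0.03, 0.72, -1.48] clk 12.13
```

>>> jog_arm(commands=[{"translation":[0.7,1.3,8],"turn":[0,0,0]},{"translation":[0.7,1.3,13],"turn":[0,0,0]},{"translation":[0.7,1.3,15.5],"turn":[0,0,0]},{"translation":[0.7,1.3,15.5],"turn":[0,0,0]},{"translation":[0.7,1.3,15.5],"turn":[0,0,0]},{"translation":[0.7,1.3,15.5],"turn":[0,0,0]}])

```text
clock: 12.63
position: [0.5764, -0.1299, 0.029]
ee_rot: [2.212, -2.231, -0.0]
force: [-1.9, 0.4, 2.9]
width: 0.367
```

>>> jog_arm(commands=[{"translation":[0,0,0],"turn":[0,0,0]},{"translation":[0,0,0],"turn":[0,0,0]},{"translation":[0,0,0],"turn":[0,0,0]},{"translation":[0,0,0],"turn":[0,0,0]},{"translation":[0,0,0],"turn":[0,0,0]}], claw=-0.4)

```text
clock: 13.05
position: [0.5765, -0.1297, 0.0291]
ee_rot: [2.212, -2.23, -0.0]
force: [0.2, -0.0, 0.4]
width: 0.673
```

```bash
python3 -c "
from h import *
go([.5672,.317,.16],-1.58)"
```

```text
t [-446.6, 13.0, -130.9] r [0.0, 0.0, 0.001] j [0.16, 0.61, -0.04, 1.85, 0.04, 0.69, -1.48] clk 13.05
```

>>> jog_arm(commands=[{"translation":[0,0,-40],"turn":[0,0,0]},{"translation":[0,0,-80],"turn":[0,0,0]},{"translation":[-20,0,-115],"turn":[0,0,0]},{"translation":[-60,2,-131],"turn":[0,0,0]},{"translation":[-100,3,-131],"turn":[0,0,0]},{"translation":[-140,4,-131],"turn":[0,0,0]},{"translation":[-180,5,-131],"turn":[0,0,0]},{"translation":[-220,6,-131],"turn":[0,0,0]},{"translation":[-260,7,-131],"turn":[0,0,0]},{"translation":[-300,9,-131],"turn":[0,0,0]},{"translation":[-340,11,-131],"turn":[0,0,0]},{"translation":[-380,13,-131],"turn":[0,0,0]}])

```text
clock: 14.05
position: [0.5662, 0.2523, 0.1602]
ee_rot: [-2.212, 2.231, -0.0]
force: [1.5, 0.7, -0.3]
width: 0.704
```

>>> jog_arm(commands=[{"translation":[-40,0,0],"turn":[0,0,0]},{"translation":[-67,0,0],"turn":[0,0,0]},{"translation":[-67,0,0],"turn":[0,0,0]},{"translation":[-67,0,0],"turn":[0,0,0]},{"translation":[-67,0,0],"turn":[0,0,0]},{"translation":[-67,0,0],"turn":[0,0,0]}])

```text
clock: 14.55
position: [0.5677, 0.3154, 0.1601]
ee_rot: [2.209, -2.232, 0.001]
force: [0.0, 0.2, -0.0]
width: 0.702
```

```bash
python3 look.py brown_small_mid .039 .567 .317 .031 -1.582
```

```text
[0.5677 0.3154 0.1601] [ 2.209e+00 -2.232e+00  1.000e-03] 0.702
lm [314.5 236.2] 0.94 [0.5697 0.3184]
expected px [316.2 239.4]
t [-1.5, 0.8, 129.3] r [-0.0, -0.001, 0.001] j [-0.52, 0.54, -0.11, 1.58, 0.07, 1.03, -2.23] clk 14.65
```

>>> jog_arm(commands=[{"translation":[-2.3,-0.7,35],"turn":[0,0,0]},{"translation":[-2.3,-0.7,70],"turn":[0,0,0]},{"translation":[-2.3,-0.7,105],"turn":[0,0,0]},{"translation":[-2.3,-0.7,125],"turn":[0,0,0]},{"translation":[-2.3,-0.7,129],"turn":[0,0,0]},{"translation":[-2.3,-0.7,129],"turn":[0,0,0]},{"translation":[-2.3,-0.7,129],"turn":[0,0,0]}])

```text
clock: 15.23
position: [0.5689, 0.3196, 0.0325]
ee_rot: [-2.21, 2.231, -0.001]
force: [-0.1, 0.3, 0.2]
width: 0.703
```

>>> jog_arm(commands=[{"translation":[0,0,0],"turn":[0,0,0]},{"translation":[0,0,0],"turn":[0,0,0]},{"translation":[0,0,0],"turn":[0,0,0]},{"translation":[0,0,0],"turn":[0,0,0]},{"translation":[0,0,0],"turn":[0,0,0]},{"translation":[0,0,0],"turn":[0,0,0]},{"translation":[0,0,0],"turn":[0,0,0]}], claw=1, grip_force=15)

```text
clock: 15.82
position: [0.5681, 0.3198, 0.0316]
ee_rot: [-2.212, 2.23, -0.0]
force: [-1.2, -0.7, 3.7]
width: 0.347
```

```bash
python3 look.py brown_small_mid .039 .5795 .0703 .13 -1.582
```

```text
[0.5681 0.3198 0.0316] [-2.212  2.23  -0.   ] 0.347
lm [318.  301.8] 0.83 [0.5688 0.3199]
expected px [855.5 276.2]
t [249.3, -13.5, -98.5] r [-0.0, 0.0, 0.003] j [-0.53, 0.68, -0.1, 1.68, 0.09, 0.79, -2.25] clk 15.92
```

>>> jog_arm(commands=[{"translation":[0,0,-40],"turn":[0,0,0]},{"translation":[10,0,-75],"turn":[0,0,0]},{"translation":[45,-3,-95],"turn":[0,0,0]},{"translation":[85,-5,-98],"turn":[0,0,0]},{"translation":[125,-8,-98],"turn":[0,0,0]},{"translation":[165,-10,-98],"turn":[0,0,0]},{"translation":[205,-12,-98],"turn":[0,0,0]},{"translation":[235,-13,-95],"turn":[0,0,0]},{"translation":[249,-13,-70],"turn":[0,0,0]},{"translation":[249,-13,-40],"turn":[0,0,0]},{"translation":[249,-13,-22],"turn":[0,0,0]},{"translation":[249,-13,-22],"turn":[0,0,0]}])

```text
clock: 16.92
position: [0.576, 0.0695, 0.0494]
ee_rot: [2.207, -2.227, -0.006]
force: [-1.1, 0.4, -0.7]
width: 0.342
```

>>> jog_arm(commands=[{"translation":[0,0,0],"turn":[0,0,0]},{"translation":[0,0,0],"turn":[0,0,0]},{"translation":[0,0,0],"turn":[0,0,0]}])

```text
clock: 17.17
position: [0.58, 0.0712, 0.0547]
ee_rot: [-2.211, 2.229, -0.002]
force: [1.7, -0.0, 0.1]
width: 0.342
```

```bash
python3 bfit.py; python3 look.py brown_small_mid .06 .5790 .0703 .0378 -1.582
```

```text
[0.58   0.0712 0.0547] [-2.211e+00  2.229e+00 -2.000e-03] 0.342
wrist board [ 0.6283 -0.0311 -0.012 ] n 5072 med 0.0009
[[0.6745, 0.0684], [0.6733, -0.0316], [0.6721, -0.1316], [0.5795, 0.0695], [0.5771, -0.1305]]
side board [ 0.6276 -0.0303 -0.01  ] n 417 med 0.0008
[[0.6736, 0.0693], [0.6726, -0.0307], [0.6716, -0.1307], [0.5786, 0.0702], [0.5766, -0.1298]]
[0.5798 0.071  0.0545] [-2.211e+00  2.229e+00 -2.000e-03] 0.347
lm [320.  299.5] 0.62 [0.5807 0.0702]
expected px [319.9 302.8]
t [0.5, 0.5, 16.3] r [-0.002, 0.0, 0.003] j [-0.15, 0.56, -0.09, 1.85, 0.07, 0.73, -1.86] clk 17.37
```

>>> jog_arm(commands=[{"translation":[0.9,0.8,8],"turn":[0,0,0]},{"translation":[0.9,0.8,14],"turn":[0,0,0]},{"translation":[0.9,0.8,16.5],"turn":[0,0,0]},{"translation":[0.9,0.8,16.5],"turn":[0,0,0]},{"translation":[0.9,0.8,16.5],"turn":[0,0,0]},{"translation":[0.9,0.8,16.5],"turn":[0,0,0]}])

```text
clock: 17.87
position: [0.5781, 0.0694, 0.0364]
ee_rot: [2.212, -2.231, 0.0]
force: [-0.1, -0.6, 1.5]
width: 0.345
```

>>> jog_arm(commands=[{"translation":[0,0,0],"turn":[0,0,0]},{"translation":[0,0,0],"turn":[0,0,0]},{"translation":[0,0,0],"turn":[0,0,0]},{"translation":[0,0,0],"turn":[0,0,0]},{"translation":[0,0,0],"turn":[0,0,0]}], claw=-0.4)

```text
clock: 18.28
position: [0.578, 0.0697, 0.0366]
ee_rot: [2.212, -2.23, -0.0]
force: [0.8, 0.1, 0.2]
width: 0.66
```

```bash
python3 -c "
from h import *
im=cv2.imread('pics/top0.png');h=cv2.cvtColor(im,cv2.COLOR_BGR2GRAY)[203:235,436:470]
_,b=cv2.threshold(h,0,255,cv2.THRESH_OTSU);c=max(cv2.findContours(b,0,2)[0],key=cv2.contourArea)
r=cv2.minAreaRect(c);B=cv2.boxPoints(r)+[436,203];print(r)
P=np.array([onz('top',p,.018)[:2] for p in B]);print(P.round(4),P.mean(0));d=np.diff(P,axis=0);print(np.degrees(np.arctan2(d[:,1],d[:,0])),np.linalg.norm(d,axis=1))
s=arm.observe();print(s['position'],s['force'],s['width'])
go([.6127,-.2955,.18],-1.582)"
```

```text
((15.700000762939453, 14.900001525878906), (12.969194412231445, 12.969194412231445), 63.43495178222656)
[[ 0.6142 -0.2793]
 [ 0.6274 -0.3059]
 [ 0.6008 -0.3174]
 [ 0.5877 -0.2908]] [ 0.60752804 -0.29835059]
[ -63.65965684 -156.6653848   116.21328543] [0.0297184  0.02900967 0.02959671]
[0.5779833  0.06974507 0.03656649] [0.79165702 0.14460883 0.20720277] 0.6596743362238
t [364.9, -37.7, -143.4] r [0.0, 0.0, 0.003] j [-0.15, 0.59, -0.09, 1.86, 0.08, 0.7, -1.86] clk 18.28
```

>>> jog_arm(commands=[{"translation":[0,0,-40],"turn":[0,0,0]},{"translation":[0,0,-80],"turn":[0,0,0]},{"translation":[10,0,-120],"turn":[0,0,0]},{"translation":[45,-4,-140],"turn":[0,0,-0.1]},{"translation":[85,-8,-143],"turn":[0,0,-0.2]},{"translation":[125,-12,-143],"turn":[0,0,-0.3]},{"translation":[165,-16,-143],"turn":[0,0,-0.4]},{"translation":[205,-20,-143],"turn":[0,0,-0.47]},{"translation":[245,-24,-143],"turn":[0,0,-0.47]},{"translation":[285,-28,-143],"turn":[0,0,-0.47]},{"translation":[325,-32,-143],"turn":[0,0,-0.47]},{"translation":[350,-35,-143],"turn":[0,0,-0.47]}])

```text
clock: 19.28
position: [0.609, -0.2863, 0.1795]
ee_rot: [2.665, -1.659, 0.001]
force: [-0.2, -0.0, -0.3]
width: 0.7
```

```bash
python3 -c "
from h import *
go([.612,-.296,.11],-1.11)"
```

```text
t [9.9, 1.5, 69.6] r [0.002, -0.002, -0.003] j [0.44, 0.56, -0.12, 1.49, 0.08, 1.1, -0.82] clk 19.28
```

>>> jog_arm(commands=[{"translation":[9,1,35],"turn":[0,0,0]},{"translation":[9,1,65],"turn":[0,0,0]},{"translation":[9,1,69],"turn":[0,0,0]},{"translation":[9,1,69],"turn":[0,0,0]},{"translation":[9,1,69],"turn":[0,0,0]},{"translation":[9,1,69],"turn":[0,0,0]}])

```text
clock: 19.78
position: [0.6147, -0.2887, 0.1129]
ee_rot: [-2.671, 1.652, -0.005]
force: [-0.1, 0.5, 0.2]
width: 0.703
```

```bash
python3 look.py glass_box_mid .009 .612 -.296 .007 -1.11; python3 - <<'E'
from h import *
K=cam('wrist')
d=arm.trace('wrist','glass_box_mid')[0]; print(d['box'],d['confidence'])
im=arm.get_image('wrist')
l,t,w,hh=[int(v) for v in d['box']]; l-=15;t-=15;w+=30;hh+=30
g=cv2.cvtColor(im,cv2.COLOR_BGR2GRAY)[t:t+hh,l:l+w]
_,b=cv2.threshold(g,0,255,cv2.THRESH_OTSU);c=max(cv2.findContours(b,0,2)[0],key=cv2.contourArea)
B=cv2.boxPoints(cv2.minAreaRect(c))+[l,t]
P=np.array([onz(K,p,.018)[:2] for p in B]);e=np.diff(P,axis=0)
print(P.mean(0).round(4),np.degrees(np.arctan2(e[:,1],e[:,0])).round(1),np.linalg.norm(e,axis=1).round(4))
cv2.polylines(im,[B.astype(int)],True,(0,0,255),1);cv2.imwrite('pics/box.png',im)
E
```

```text
[ 0.6147 -0.2887  0.1129] [-2.671  1.652 -0.005] 0.703
lm [326. 257.] 0.83 [ 0.6079 -0.299 ]
expected px [325.  250.9]
t [4.9, 5.7, 105.9] r [-0.002, -0.002, 0.002] j [0.44, 0.62, -0.12, 1.55, 0.09, 0.97, -0.82] clk 19.88
[302.6, 236.1, 43.2, 41.0] 0.61
[ 0.6014 -0.2999] [  24.3  -65.3 -154.1] [0.0193 0.0301 0.0194]
```

View pics/box.png

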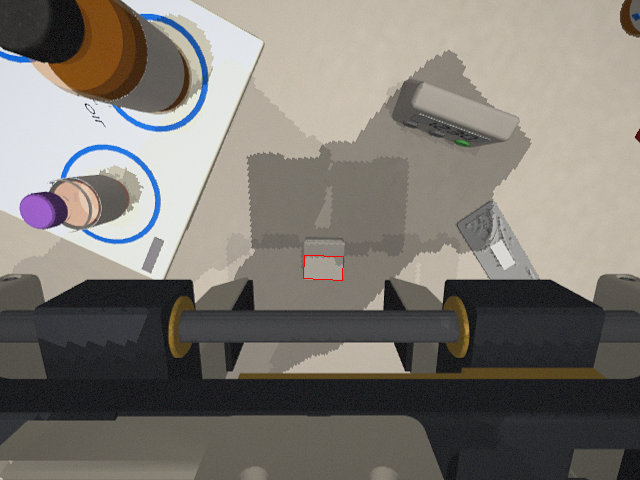

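```bash
python3 - <<'E'
from h import *
K=cam('wrist')
a,b=onz(K,(303,280.5),.018),onz(K,(344,281),.018); d=(b-a)[:2]; L=np.linalg.norm(d);d/=L
yt=np.array([np.sin(-1.125),-np.cos(-1.125)])
c=(a+b)[:2]/2-yt*.0155; print(L,np.degrees(np.arctan2(d[1],d[0])),c,'top edge px',proj(K,np.r_[c-yt*.0155,.018]),proj(K,np.r_[c-yt*.0155,0]))
go(np.r_[c,.007],-1.125)
E
```

```text
0.03196700259550828 -64.3058679098488 [ 0.60552585 -0.29808299] top edge px [324.333681   242.22445673] [323.91570834 236.7030198 ]
t [4.1, 11.9, 105.3] r [-0.002, -0.002, 0.016] j [0.44, 0.63, -0.12, 1.55, 0.09, 0.97, -0.82] clk 19.98
```

>>> jog_arm(commands=[{"translation":[4.8,11,30],"turn":[0,0,0.01]},{"translation":[4.8,11,60],"turn":[0,0,0.01]},{"translation":[4.8,11,85],"turn":[0,0,0.01]},{"translation":[4.8,11,100],"turn":[0,0,0.01]},{"translation":[4.8,11,105],"turn":[0,0,0.01]},{"translation":[4.8,11,106],"turn":[0,0,0.01]},{"translation":[4.8,11,106],"turn":[0,0,0.01]},{"translation":[4.8,11,106],"turn":[0,0,0.01]}])

```text
clock: 20.65
position: [0.6067, -0.2987, 0.0064]
ee_rot: [-2.662, 1.667, -0.004]
force: [-0.2, -1.1, -0.4]
width: 0.702
```

```bash
python3 look.py glass_box_mid .009 .6065 -.2984 .0055 -1.125; ls -t pics | head -1
```

```text
[ 0.6067 -0.2987  0.0064] [-2.662  1.667 -0.004] 0.702
lm [317.5 299.5] 0.57 [ 0.6062 -0.2983]
expected px [318.  299.2]
t [-0.3, -0.0, 0.8] r [-0.002, -0.002, 0.006] j [0.45, 0.74, -0.11, 1.63, 0.11, 0.78, -0.83] clk 20.75
w_19_glass_box_mid.png
```

>>> jog_arm(commands=[{"translation":[0,0,0.8],"turn":[0.002,0.002,0]},{"translation":[0,0,0.8],"turn":[0.002,0.002,0]},{"translation":[0,0,0.8],"turn":[0.002,0.002,0]},{"translation":[0,0,0.8],"turn":[0.002,0.002,0]},{"translation":[0,0,0.8],"turn":[0.002,0.002,0]},{"translation":[0,0,0.8],"turn":[0.002,0.002,0]},{"translation":[0,0,0.8],"turn":[0.002,0.002,0]},{"translation":[0,0,0.8],"turn":[0.002,0.002,0]}], claw=1, grip_force=15)

```text
clock: 21.42
position: [0.6056, -0.2983, 0.004]
ee_rot: [-2.662, 1.667, -0.004]
force: [-0.9, -1.0, 0.8]
width: 0.339
```

```bash
python3 look.py glass_box_mid .009 .674 .069 .2 -1.125
```

```text
[ 0.6056 -0.2983  0.004 ] [-2.662  1.667 -0.004] 0.339
lm [316.3 296.8] 0.59 [ 0.6071 -0.2963]
expected px [-637.7 -351.5]
t [-300.2, -222.3, -196.2] r [-0.002, -0.002, 0.006] j [0.45, 0.74, -0.11, 1.63, 0.11, 0.77, -0.83] clk 21.52
```

>>> jog_arm(commands=[{"translation":[0,0,-40],"turn":[0,0,0]},{"translation":[0,0,-80],"turn":[0,0,0]},{"translation":[0,0,-120],"turn":[0,0,0]},{"translation":[-15,-11,-155],"turn":[0,0,0]},{"translation":[-42,-31,-185],"turn":[0,0,0]},{"translation":[-73,-54,-196],"turn":[0,0,0]},{"translation":[-105,-78,-196],"turn":[0,0,0]},{"translation":[-137,-101,-196],"turn":[0,0,0]},{"translation":[-169,-125,-196],"turn":[0,0,0]},{"translation":[-201,-148,-196],"turn":[0,0,0]},{"translation":[-232,-172,-196],"turn":[0,0,0]},{"translation":[-240,-178,-196],"turn":[0,0,0]}])

```text
clock: 22.52
position: [0.6608, 0.005, 0.1998]
ee_rot: [-2.665, 1.653, -0.001]
force: [-0.2, 2.4, -1.0]
width: 0.339
```

>>> jog_arm(commands=[{"translation":[0,0,0],"turn":[0,0,0]},{"translation":[0,0,0],"turn":[0,0,0]},{"translation":[0,0,0],"turn":[0,0,0]}])

```text
clock: 22.77
position: [0.6603, -0.0064, 0.1996]
ee_rot: [2.661, -1.669, 0.005]
force: [0.5, -0.7, -0.3]
width: 0.34
```

```bash
python3 - <<'E'
from h import *
print(arm.observe()['position'],arm.observe()['width'])
for c in('wrist','side','top'):
    K=cam(c);im=arm.get_image(c);cv2.imwrite(f'pics/jar_{c}.png',im)
    for q,z in (('jar_mid',.048),('pink_bottle_mid',.055),('purple_bottle_mid',.042),('brown_small_mid',.045)):
        for d in arm.landmark_of(c,q)[:2]: print(c,q,np.round(d['at'],1),round(d['confidence'],2),onz(K,d['at'],z)[:2].round(4))
E
```

```text
[ 0.66026102 -0.00637487  0.1995902 ] 0.3396080789877648
wrist pink_bottle_mid [350.6 231.9] 0.97 [ 0.6734 -0.0326]
wrist brown_small_mid [213.3 273.1] 0.57 [0.5786 0.0657]
side jar_mid [386.3 259.8] 0.93 [0.6765 0.0655]
side jar_mid [330.5 312.5] 0.47 [ 0.66   -0.1169]
side pink_bottle_mid [362.  286.9] 0.83 [ 0.6775 -0.0349]
side pink_bottle_mid [346.1 240.4] 0.63 [0.5828 0.0641]
side purple_bottle_mid [288.6 299.9] 0.69 [ 0.5764 -0.1296]
side purple_bottle_mid [314.3 179.2] 0.56 [0.3915 0.232 ]
side brown_small_mid [347.7 240.8] 0.74 [0.5805 0.0753]
top jar_mid [285.5 185. ] 0.8 [0.6762 0.0702]
top purple_bottle_mid [174.2 326.4] 0.76 [0.3717 0.3018]
top purple_bottle_mid [137.9 299. ] 0.67 [0.4295 0.3806]
top brown_small_mid [284.2 227. ] 0.8 [0.5827 0.0728]
```

View pics/jar_wrist.png

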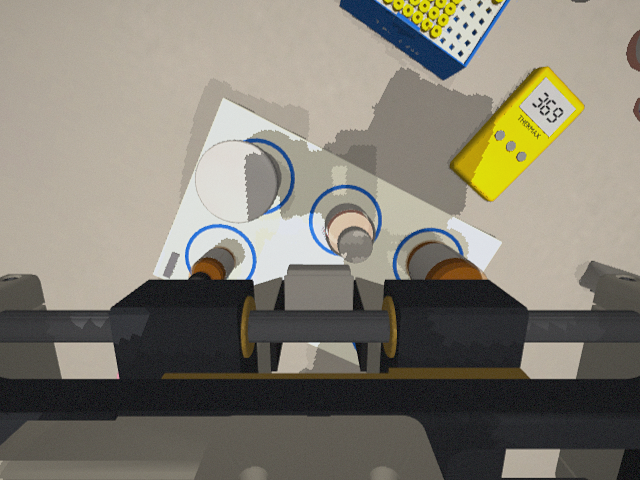

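```bash
python3 - <<'E'
from h import *
from scipy.optimize import minimize
# fit lid circle (r=32 mm, z=.090) by gradient magnitude along the projected outline
th=np.linspace(0,2*np.pi,180)
for c,f in(('wrist','jar_wrist'),('top','top0'),('side','side0')):
    K=cam(c);g=cv2.GaussianBlur(cv2.imread(f'pics/{f}.png'),(0,0),1.0).astype(float)
    G=sum(np.hypot(cv2.Sobel(g[...,k],-1,1,0),cv2.Sobel(g[...,k],-1,0,1)) for k in range(3)); G=np.minimum(G,np.percentile(G,97))
    best=[]
    for x in np.arange(.664,.686,.0005):
        for y in np.arange(.058,.082,.0005):
            uv=np.array([proj(K,(x+.032*np.cos(t),y+.032*np.sin(t),.090)) for t in th[::3]]).astype(np.float32)
            best.append((cv2.remap(G.astype(np.float32),uv[:,:1],uv[:,1:],1).mean(),x,y))
    best.sort(reverse=True); print(c,np.round(best[:4],4).tolist(), np.mean([b[1:] for b in best[:12]],axis=0).round(4))
K=cam('wrist'); print(onz(K,(237.5,180.5),.09)); go([.6745,.069,.2],-1.125)
E
```

```text
wrist [[293.7526, 0.675, 0.074], [290.3406, 0.6745, 0.074], [283.0712, 0.675, 0.0735], [274.8941, 0.6745, 0.0735]] [0.6745 0.0739]
top [[223.3215, 0.6755, 0.0715], [222.8057, 0.676, 0.0715], [222.6295, 0.6755, 0.072], [222.0704, 0.676, 0.072]] [0.6757 0.0718]
side [[252.9316, 0.675, 0.07], [252.4622, 0.675, 0.0705], [251.5753, 0.6755, 0.0705], [251.3907, 0.6755, 0.07]] [0.675  0.0703]
[0.67728712 0.07250994 0.09      ]
t [-60.0, -44.7, -0.3] r [-0.002, -0.002, 0.006] j [0.03, 0.52, -0.17, 1.5, 0.09, 1.12, -1.27] clk 23.52
```

```bash
python3 - <<'E'
from h import *
K=cam('wrist');s=arm.observe();C=R.from_rotvec(s['ee_rot']).as_matrix()
for b in(-2,0,2):
  print(b,[proj(K,s['position']+C@np.array([x,-.0155+b/1000,z])).round(1).tolist() for x,z in((-.0155,-.0135),(.0155,-.0135),(-.0155,.0045),(.0155,.0045))])
cv2.imwrite('pics/hand.png',cv2.resize(cv2.imread('pics/jar_wrist.png')[245:345,250:390],None,fx=5,fy=5,interpolation=cv2.INTER_CUBIC))
E
```

```text
-2 [[283.9, 272.5], [353.7, 272.5], [287.4, 260.4], [350.1, 260.3]]
0 [[284.0, 276.8], [353.6, 276.7], [287.5, 264.2], [350.0, 264.2]]
2 [[284.1, 281.0], [353.5, 281.0], [287.6, 268.0], [349.9, 268.0]]
```

View pics/hand.png

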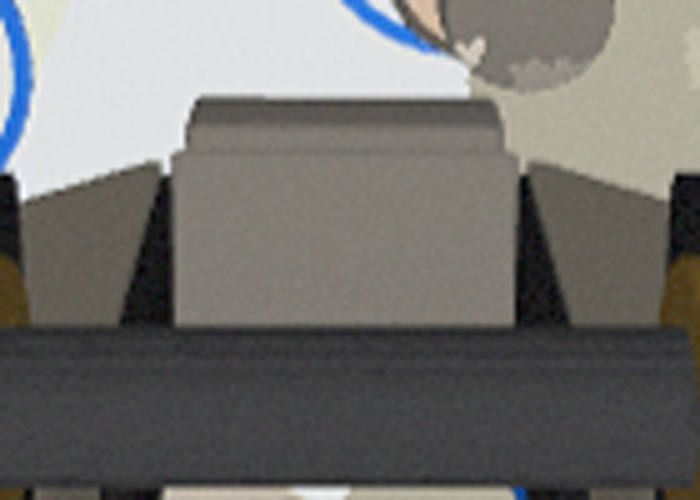

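>>> jog_arm(commands=[{"translation":[-25,-18,0],"turn":[-0.002,-0.002,0]},{"translation":[-50,-37,0],"turn":[-0.002,-0.002,0]},{"translation":[-62,-46,20],"turn":[-0.002,-0.002,0]},{"translation":[-62,-46,50],"turn":[-0.002,-0.002,0]},{"translation":[-62,-46,75],"turn":[-0.002,-0.002,0]},{"translation":[-62,-46,88],"turn":[-0.002,-0.002,0]},{"translation":[-62,-46,88],"turn":[-0.002,-0.002,0]},{"translation":[-62,-46,88],"turn":[-0.002,-0.002,0]},{"translation":[-62,-46,88],"turn":[-0.002,-0.002,0]},{"translation":[-62,-46,88],"turn":[-0.002,-0.002,0]}])

```text
clock: 24.35
position: [0.6763, 0.0713, 0.1138]
ee_rot: [-2.66, 1.667, -0.004]
force: [1.0, 0.0, 0.1]
width: 0.341
```

```bash
python3 - <<'E'
from h import *
s=arm.observe();print(s['position'],s['ee_rot'],s['force'])
K=cam('wrist');im=arm.get_image('wrist')
d=im.copy()
for x,y,col in((.675,.0715,(0,0,255)),):
    p=np.array([proj(K,(x+.032*np.cos(t),y+.032*np.sin(t),.090)) for t in np.linspace(0,6.3,90)]).astype(int)
    cv2.polylines(d,[p],False,col,1); print(p.min(0),p.max(0))
cv2.imwrite('pics/overjar.png',cv2.resize(d[150:400,200:440],None,fx=2.4,fy=2.4,interpolation=cv2.INTER_CUBIC))
go([.675,.0715,.0955],-1.125)
E
```

```text
[0.67625984 0.07126797 0.11377826] [-2.66041716  1.66705817 -0.00365076] [1.03187143 0.02878534 0.13253279]
[260 225] [374 332]
t [-0.7, 0.9, 18.1] r [-0.003, -0.001, 0.005] j [-0.08, 0.63, -0.17, 1.54, 0.12, 0.98, -1.4] clk 24.4
```

View pics/overjar.png

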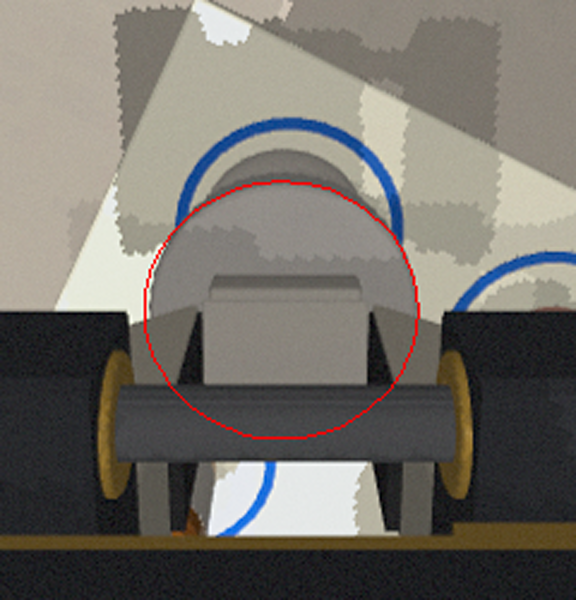

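>>> jog_arm(commands=[{"translation":[-0.2,0.9,8],"turn":[-0.002,0,0]},{"translation":[-0.2,0.9,14],"turn":[-0.002,0,0]},{"translation":[-0.2,0.9,18],"turn":[-0.002,0,0]},{"translation":[-0.2,0.9,19],"turn":[-0.002,0,0]},{"translation":[-0.2,0.9,19],"turn":[-0.002,0,0]},{"translation":[-0.2,0.9,19],"turn":[-0.002,0,0]}])

```text
clock: 24.9
position: [0.6741, 0.0711, 0.0929]
ee_rot: [2.661, -1.667, -0.002]
force: [-1.3, -1.1, 5.3]
width: 0.339
```

```bash
python3 - <<'E'
from h import *
s=arm.observe();print(s['position'],s['force'])
E
```

```text
[0.67407835 0.07108071 0.09292198] [-1.26138938 -1.0603975   5.34385792]
```

>>> jog_arm(commands=[{"translation":[0,0,-0.5],"turn":[0,0,0]},{"translation":[0,0,-0.5],"turn":[0,0,0]},{"translation":[0,0,-0.5],"turn":[0,0,0]},{"translation":[0,0,-0.5],"turn":[0,0,0]},{"translation":[0,0,-0.5],"turn":[0,0,0]}], claw=-0.2)

```text
clock: 25.32
position: [0.674, 0.0711, 0.093]
ee_rot: [2.661, -1.666, -0.002]
force: [0.7, -1.4, 0.0]
width: 0.591
```

>>> jog_arm(commands=[{"translation":[0,0,-20],"turn":[0,0,0]},{"translation":[0,0,-60],"turn":[0,0,0]},{"translation":[0,0,-100],"turn":[0,0,0]},{"translation":[0,20,-140],"turn":[0,0,0]},{"translation":[0,60,-160],"turn":[0,0,0]},{"translation":[0,100,-160],"turn":[0,0,0]},{"translation":[0,140,-160],"turn":[0,0,0]},{"translation":[0,180,-160],"turn":[0,0,0]},{"translation":[0,220,-160],"turn":[0,0,0]},{"translation":[0,220,-160],"turn":[0,0,0]},{"translation":[0,220,-160],"turn":[0,0,0]},{"translation":[0,220,-160],"turn":[0,0,0]}])

```text
clock: 26.32
position: [0.477, -0.0247, 0.2542]
ee_rot: [2.662, -1.667, 0.0]
force: [0.3, -0.3, -1.0]
width: 0.601
```

```bash
python3 - <<'E'
from h import *
print(arm.observe()['position'],arm.observe()['width'],arm.observe()['force'])
ims=[]
for c in('wrist','side','top'):
    K=cam(c);im=arm.get_image(c);ims.append(im)
    for q,z in (('jar_mid',.048),('brown_large_mid',.066),('pink_bottle_mid',.055),('purple_bottle_mid',.042),('brown_small_mid',.045),('glass_box_mid',.099),('tape_roll_mid',.0095),('black_marker_mid',.007)):
        for d in arm.landmark_of(c,q)[:1]: print(c,q,np.round(d['at'],1),round(d['confidence'],2),onz(K,d['at'],z)[:2].round(4))
cv2.imwrite('pics/finw.png',ims[0]);cv2.imwrite('pics/fintop.png',ims[2])
cv2.imwrite('pics/fin.png',cv2.resize(ims[1][200:370,230:440],(740,600),interpolation=cv2.INTER_CUBIC))
E
```

```text
[ 0.47699773 -0.02469108  0.25423064] 0.6010145191727205 [ 0.27041897 -0.33639714 -0.95349106]
wrist jar_mid [516.3  83.4] 0.56 [ 0.6819 -0.1394]
wrist brown_large_mid [517.6  85.1] 0.84 [ 0.6741 -0.1342]
wrist pink_bottle_mid [417.6  36.4] 0.86 [ 0.6727 -0.0318]
wrist purple_bottle_mid [ 64.9 171.1] 0.89 [0.4061 0.2371]
wrist brown_small_mid [280.2  85.8] 0.66 [0.58   0.0669]
wrist tape_roll_mid [205.6 222.1] 0.64 [0.4091 0.0913]
side jar_mid [389.5 258.6] 0.88 [0.6801 0.0724]
side brown_large_mid [333.1 312.1] 0.62 [ 0.6716 -0.1277]
side pink_bottle_mid [360.7 287.2] 0.73 [ 0.6759 -0.037 ]
side purple_bottle_mid [288.4 298.6] 0.91 [ 0.5741 -0.1272]
side brown_small_mid [343.9 241.8] 0.9 [0.5756 0.068 ]
side glass_box_mid [393.8 238.2] 0.85 [0.6814 0.0767]
side tape_roll_mid [286.3 220.7] 0.88 [0.4073 0.0938]
side black_marker_mid [196.  296.3] 0.59 [ 0.4021 -0.1969]
top jar_mid [286.6 182.6] 0.87 [0.6816 0.0678]
top purple_bottle_mid [141.8 269.1] 0.77 [0.4931 0.3758]
top brown_small_mid [289.1 227.8] 0.51 [0.5809 0.0622]
top glass_box_mid [284. 176.] 0.47 [0.6805 0.071 ]
top tape_roll_mid [276.6 305.7] 0.67 [0.416  0.0903]
top black_marker_mid [408.5 313.3] 0.44 [ 0.3979 -0.1958]
```

View pics/finw.png

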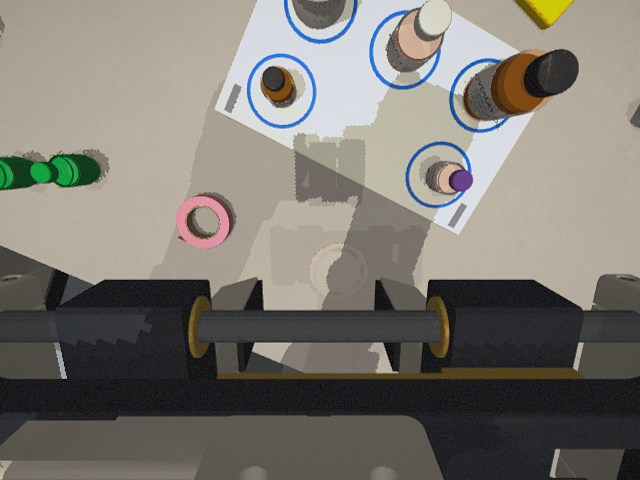

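View pics/fin.png

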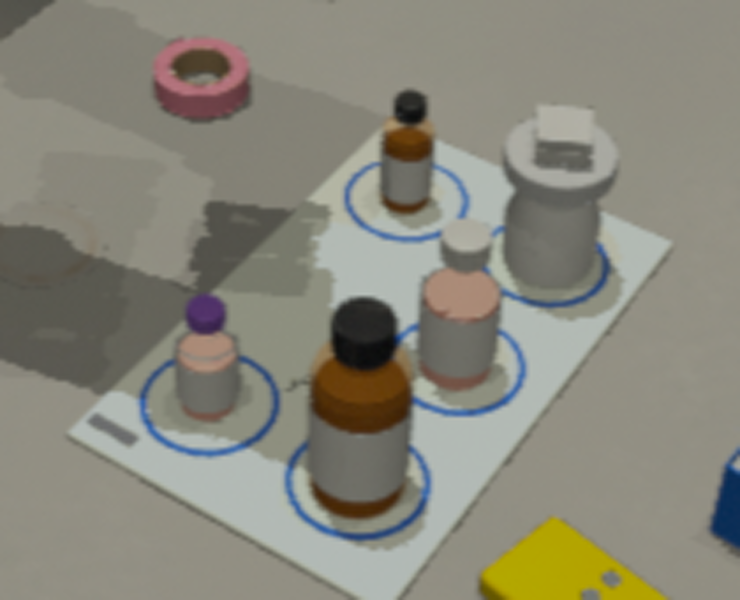

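```bash
python3 -c "
from cell import arm
print(arm.sign_off())"
```

```text
the job is handed in; nothing more can be done
None
```

The board is set out as asked, and I handed the job in at about 27 s of the 104 s allowed. I worked in the order given:

- **Pink bottle:** it stands on the middle ring of the back row.
- **Purple-capped bottle:** it stands on the ring in front of the large brown bottle, which is on the right. I took the only purple cap, which stood among the green ones.
- **Small brown bottle:** it stands on the ring in front of the jar, which is on the left.
- **White box:** it lies flat on the jar's lid.

**Last checks:** The final side and wrist pictures show all three bottles upright inside their rings and the box flat in the middle of the lid. The large brown bottle and the jar still stand on their rings. At each release the tool was within about 1 mm of the ring or lid centre I had measured. The gripper was empty and clear of everything at the end.

**Disagreements:**
- The three cameras put the lid's centre up to 3.6 mm apart in y, so I aimed near the average. The centring of the box is therefore less certain than that of the bottles.
- The final network readings on the small brown bottle were off by up to about 8 mm, with the arm partly in view. The pictures show it centred.
- The final top-camera and wrist readings put the tape roll about 8–12 mm from where I first measured it. The side picture places it within a pixel of where it was, and the arm never went low near it.
- The side-camera reading of the marker was about 6 mm from its first value, and the top camera's about 4 mm. I did not see it in a picture at the end, but the arm never touched down near it.

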